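Top up the lime canister and press its lid down for the clips

ROBOT

A 6-joint arm with a two-finger parallel gripper is mounted at the origin on a cart in front of the work surface, level with it; the furniture and walls round the work are solid. World frame = base frame: x ahead of the robot, y to its left, z up, the work surface at z = 0. Lengths are in m, angles in rad, forces in N, time in s.
With the tool pointing down it reaches from about 0.425 to 0.95 m from the base axis. Payload 3.5 kg.
Tool frame: the origin (TCP) lies on the centre line of the jaws, within the pads' length; the fingertips stand 14 mm ahead of it and the grasp point (between the pads) lies 5 mm behind it (ctrl.finger_overhang is the distance from the TCP to the fingertips, in m); z points along the fingers, y is the line along which they close (so a half turn about z gives the same grasp; the last joint's range is limited). The gripper opens to 85 mm and grips with 20 to 120 N. Pads are 22 mm wide; open, the fingers measure 114 mm over their backs; the gripper's body (76 mm by 85 mm) begins 54 mm behind the grasp point. The pads swing forward as they close: fully open they stand 13 mm farther back than shut.
Start: joints at [-0.15, 0.286, 1.577, -0, 1.279, -0.15], TCP at [0.675, 0, 0.245] pointing down, gripper open.
Joint ranges: [-2.77, 2.77], [-0.9, 2.22], [0.21, 2.48], [-1.53, 4.67], [0.24, 2.81], [-2.84, 2.84]. Speed limits (rad/s): [2.79, 2.79, 3.14, 3.14, 3.14, 3.14].

INTERFACE

Orientations are given as a unit quaternion [x, y, z, w].
In Python, from plant import ctrl gives the robot as it stands.
- The arm moves only by the tool send_rows, never from a script. Its argument "moves" is text: rows parted by semicolons, each of 7 numbers parted by spaces: the turn, a rotation vector about the tool's x, y, z in units of 360 degrees (1.0 is 360 degrees), then the shift along the tool's x, y, z in units of 20 cm (1.0 is 20 cm), then the gripper's target within -1 to 1 (fully open at 1, half-way at 0, shut at -1). A call has 1 to 12 rows; each row is the pose to reach, as a shift and turn from the pose commanded when the call began, along the tool's axes at that moment, turning the shorter way round; what a row does not reach only later rows make up. A row lasts 1/8 s, in which the tool goes at most 62.5 mm and 10.7 degrees, less where a joint would pass 70% of its speed; a pose out of reach is approached as far as the arm can. A call with a number of a shift or a turn outside -1 to 1 is refused whole. A call with a gripper value outside its range is refused whole. The fingers move at their own pace and stop on an object; "newtons" is the grip in N (left out, the last holds). Time passes only in rows, so rows that repeat a pose let the fingers close. It gives the time, the measured TCP pose, the force, the opening and the grip force at its end, in the units of the state.
- ctrl.get_state(): the state, without advancing time (a new reading comes with each control period).
- ctrl.read_camera(name): name is "scene" or "side" or "wrist"; returns a dict with "image" (420x560x3 uint8, red, green, blue), "fovy" (degrees; the focal length in pixels is half the picture's height over the tangent of half this angle, whatever the lens; pixels are square), "cx", "cy" (the principal point, pixels), "extrinsics" (4x4, takes a point from camera to world coordinates). Camera axes: x right, y up, looking along -z (the intrinsics and any distortion apply to the point x, -y, -z); pixel columns grow to the right and rows downward; lengths in m; the calibration is good to about 2 mm. A picture is of the moment at which its call begins. There is no depth.
- ctrl.sign_off(): hands the job in; it is judged then, once.
The state is a dict: "time": time; "qpos": joint angles; "dq": joint speeds; "joint_efforts": joint torques, N m; "eef_pos": TCP position; "tcp_rot": TCP orientation; "contact_force": force on the tool from outside, world axes, zero at the start; "wrist_torque": the same for the moment, N m; "opening": opening from 0.0 (shut) to 1.0 (fully open); "finger_force": force on a finger pad.
Only numpy, scipy, OpenCV 4.12 (cv2) and the standard library are available. Lean on these libraries where they do the work, as an engineer would, in place of code of your own. Each camera call takes 0.05 s, during which the arm holds its last target. There are 200 camera calls.

TASK

Lower the last lime gently into the glass canister, on top of the limes already in it, and let go of it only when it lies on them or just above, without dropping it. Then put the steel lid on the canister with its two catch lugs over the two clips, press it down on its rubber seal with a steady force of about 13 newtons in all (seal squeezed a little over half, never slammed hard down) and finish while still pressing and holding it there, so that a colleague can snap the clips shut. Leave the other things on the worktop where they stand.

Things in the scene. Friction and masses are not known exactly. Their poses are not given: they have to be found in the camera images.
- lime_center (a point): centre of the loose green lime, 50 mm across and 60 mm long (its long axis is the point's x and lies level at the start), 0.08 kg; starts on the worktop
- lid_handle (a point): centre of the lid's black bar handle: bar 78 mm long (along y), 14 mm wide (x), 12 mm high, on two posts at y = +-34 mm (each 10 mm long) with free space between; 30 mm above the lid's top, 50 mm above the foot of its collar, on which it starts on the worktop
- lid_plate (a point): centre of the flat underside of the lid, which comes to lie on the seal, 36 mm below the handle's centre; axes as the handle's. Steel disc 153 mm across, 6 mm thick, about 0.3 kg; two catch lugs on its edge at y = +-78 to 86 mm; below it a collar 124 mm across, 14 mm deep, goes into the canister's mouth
- mouth (a point): centre of the rim of the glass canister, 97 mm above the worktop; z up, y through the two open toggle clips on its sides (reaching 97 mm from the axis, all below the rim). Mouth 130 mm across, outer rim 149 mm. An orange ring seal, 132 to 141 mm, stands 9 mm above the rim: the lid's underside first touches it there. The canister stands fast
- nest (a point): where the last lime's centre comes to rest, whichever way it lies: on the canister's axis, 29.5 mm below the rim, in the hollow between four 50 mm limes fixed on the floor at +-x and +-y of point mouth, 38 mm from the axis, their tops 37 mm below the rim
- seal (a joint): how far the rubber seal is squeezed down, in m: 0 free, 0.0085 squeezed solid; springy, about 2200 N/m, so the lid's own weight gives about 1.5 mm and 13 N in all about 6 mm
- beaker: small clear plastic glass 48 mm across, 60 mm high, bystander; origin at its underside
- bottle_snack: slim bottle with orange cap, 58 mm across, 182 mm high, bystander; origin at its underside
- tin_milk: red tin 75 mm across, 110 mm high, bystander; origin at its underside
- timer: white kitchen timer 27 x 68 x 66 mm, bystander; origin at its underside
- sauce_cup_stack: nested small clear cups, 70 mm across, 69 mm high, bystander; origin at its underside
- microwave_corner (a point): foot of the nearest corner of the beige microwave, a 277 mm high obstacle on the right that takes no part, door shut: from here its door side runs about 0.31 m back along the robot's +x and 0.08 m towards +y, and its body lies behind that line (-y); keep arm and hand clear

How it is judged:
By the outcome, as a careful person would: the job done as asked, in the order asked, and still so for the second after the job is handed in, while the arm keeps its last pose, push and grip.
It also fails if it takes over 62 s, if anything falls off the work surface, if the arm or the gripper's body presses on something with over 40 N, if the wrist force passes 120 N, or if a joint passes its speed limit or range.

## Working session

There is one attempt and no reset: what is moved stays moved. The work goes in short steps, Python scripts to look and compute and a tool call to move; the robot and the scene stay as the last step left them, time stands still between calls to the robot, and variables do not carry over. Pictures are saved under pics/ and viewed, at most 10 in all, crops included, and the job is handed in when it is done.

Besides the shell and the picture viewer there is one more tool, called by a JSON object that holds its "fn" and its "kwargs", one argument or row to a line. send_rows: Moves the arm, as the interface text tells. Its arguments: {"type":"object","properties":{"moves":{"type":"string"},"newtons":{"type":"number"}},"required":["moves"]}

```bash
mkdir -p pics; cat > h.py <<'E'
import numpy as np, cv2
from plant import ctrl
from scipy.spatial.transform import Rotation as R
def cam(n,save=None):
    c=ctrl.read_camera(n)
    if save: cv2.imwrite('pics/'+save,c['image'][:,:,::-1])
    return c
def ray(c,u,v):
    h=c['image'].shape[0]; f=h/2/np.tan(np.radians(c['fovy'])/2)
    K=np.array([[f,0,c['cx']],[0,f,c['cy']],[0,0,1]])
    d=np.array(c.get('distortion',np.zeros(5)),float)
    p=cv2.undistortPoints(np.array([[[u,v]]],float),K,d)[0,0]
    E=np.array(c['extrinsics']); return E[:3,3],E[:3,:3]@np.array([p[0],-p[1],-1])
def onz(c,u,v,z):
    o,d=ray(c,u,v); return o+d*(z-o[2])/d[2]
E
python3 - <<'E'
from h import *
for n in ['scene','side','wrist']:
    c=cam(n,n+'0.png'); print({k:v for k,v in c.items() if k!='image'})
s=ctrl.get_state();print(s)
E
```

```text
{'fovy': 53.07232595109519, 'cx': 281.3042564329338, 'cy': 206.41693905850798, 'extrinsics': array([[ 0.47179925,  0.50063278, -0.7257908 , -0.36506322],
       [-0.88167216,  0.27508903, -0.38338001, -0.46144319],
       [ 0.00772449,  0.82078794,  0.57118078,  0.80007869],
       [ 0.        ,  0.        ,  0.        ,  1.        ]])}
{'fovy': 43.10697427938545, 'cx': 279.77236271737246, 'cy': 214.61516971017446, 'extrinsics': array([[-0.96849607, -0.21862693,  0.11923771,  0.72915427],
       [ 0.2488571 , -0.83189412,  0.49600637,  0.7608259 ],
       [-0.00924721,  0.51005337,  0.86009305,  1.4064544 ],
       [ 0.        ,  0.        ,  0.        ,  1.        ]])}
{'fovy': 58.04775598500364, 'cx': 278.49856317491253, 'cy': 215.24324588612947, 'extrinsics': array([[ 9.99996344e-01,  4.34589453e-04,  2.66904348e-03,
         6.73764146e-01],
       [-1.15083925e-03,  9.61554178e-01,  2.74612888e-01,
         6.90789513e-02],
       [-2.44708605e-03, -2.74614956e-01,  9.61551162e-01,
         3.74260173e-01],
       [ 0.00000000e+00,  0.00000000e+00,  0.00000000e+00,
         1.00000000e+00]])}
{'time': 0.15, 'qpos': array([-1.49978105e-01,  2.86979708e-01,  1.57786273e+00, -2.45998954e-05,
        1.27859371e+00, -1.50008712e-01]), 'dq': array([-0.00111733, -0.00241197, -0.00465103, -0.00068889, -0.00139272,
        0.00026877]), 'joint_efforts': array([ 7.91554030e-04, -4.06602967e+01, -2.93140125e+01, -8.94972595e-05,
        3.96185191e-03, -2.97825103e-06]), 'eef_pos': array([6.74506390e-01, 1.13356804e-04, 2.44241297e-01]), 'tcp_rot': array([ 7.07093146e-01,  7.07119815e-01, -5.56537045e-04, -7.34862378e-04]), 'contact_force': array([ 0.41086531, -0.83184345, -0.38549558]), 'wrist_torque': array([ 0.00069411, -0.03190872,  0.04380646]), 'finger_force': 0.0, 'opening': 0.9952973751991109}
```

View images.

View pics/scene0.png

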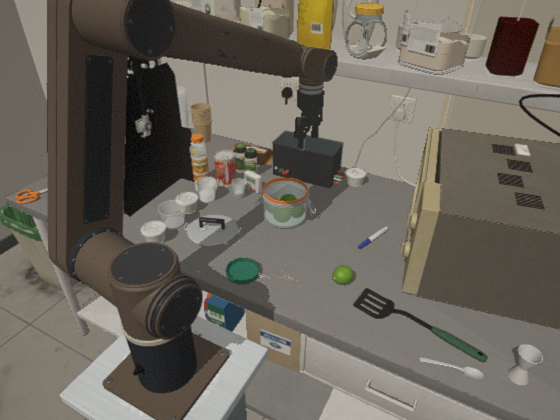

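View pics/side0.png

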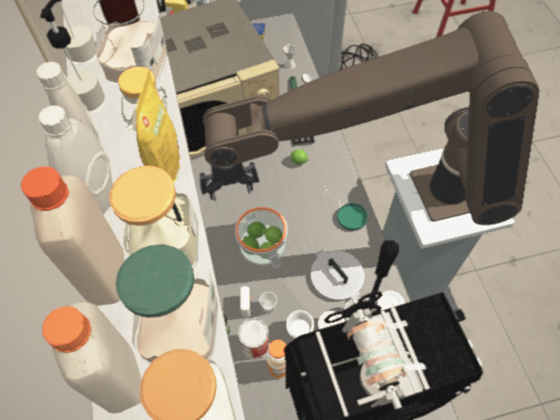

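```bash
cat >> h.py <<'E'
def mask(c,lo,hi,box=None):
    hsv=cv2.cvtColor(c['image'],cv2.COLOR_RGB2HSV); m=cv2.inRange(hsv,lo,hi)
    if box: z=np.zeros_like(m); x0,y0,x1,y1=box; z[y0:y1,x0:x1]=m[y0:y1,x0:x1]; m=z
    return m
def big(m): return max(cv2.findContours(m,cv2.RETR_EXTERNAL,cv2.CHAIN_APPROX_NONE)[0],key=cv2.contourArea)
def tri(c1,p1,c2,p2):
    o1,d1=ray(c1,*p1);o2,d2=ray(c2,*p2)
    t=np.linalg.lstsq(np.c_[d1,-d2],o2-o1,rcond=None)[0]
    a,b=o1+d1*t[0],o2+d2*t[1]; return (a+b)/2,np.linalg.norm(a-b)
E
python3 - <<'E'
from h import *
S=cam('scene');D=cam('side')
pts=[]
for c,lb,rb,hb,pb in [(S,(320,255,365,295),(255,170,320,235),(190,210,235,238),(175,205,250,250)),(D,(285,140,315,170),(225,200,300,265),(322,252,350,288),(300,240,370,310))]:
    L=cv2.fitEllipse(big(mask(c,(28,90,40),(70,255,255),lb)))
    m=mask(c,(3,110,110),(18,255,255),rb); k=cv2.convexHull(cv2.findNonZero(m)); r=cv2.fitEllipse(k)
    hm=big(mask(c,(0,0,0),(180,255,70),hb)); h=cv2.minAreaRect(hm)
    print('lime',L,'\nring',r,'handle',h)
    print('lime z.025',onz(c,*L[0],.025),'ring z.106',onz(c,*r[0],.106),'handle .05',onz(c,*h[0],.05))
    # ring fit on plane
    P=np.array([onz(c,*q[0],.106)[:2] for q in k]);A=np.c_[2*P,np.ones(len(P))];s=np.linalg.lstsq(A,(P**2).sum(1),rcond=None)[0]
    print('circle',s[:2],np.sqrt(s[2]+s[:2]@s[:2]))
    b=cv2.boxPoints(h); e=sorted([(np.linalg.norm(b[i]-b[(i+1)%4]),i) for i in range(2)])[0][1]
    m1=(b[e]+b[(e+1)%4])/2;m2=(b[(e+2)%4]+b[(e+3)%4])/2
    a,bb=onz(c,*m1,.05),onz(c,*m2,.05);print('bar ends',a,bb,np.linalg.norm(a-bb),np.degrees(np.arctan2(*(bb-a)[1::-1])))
    pts.append((L[0],r[0],h[0]))
for a,b in zip(*pts): print(tri(S,a,D,b))
cr=lambda c,x0,y0,x1,y1,k:cv2.resize(c['image'][y0:y1,x0:x1,::-1],None,fx=k,fy=k,interpolation=cv2.INTER_CUBIC)
cv2.imwrite('pics/crop1.png',np.vstack([np.hstack([cr(S,175,160,325,245,2.6),]),cr(D,220,190,370,305,2.6)]))
W=cam('wrist','w1.png')
E
```

```text
lime ((342.4438171386719, 274.4576110839844), (17.82254981994629, 19.819185256958008), 73.39136505126953) 
ring ((284.9187927246094, 187.79002380371094), (34.43006896972656, 44.826148986816406), 93.2813720703125) handle ((211.6039581298828, 222.9604034423828), (25.671960830688477, 9.950372695922852), 5.710593223571777)
lime z.025 [ 0.42162082 -0.22910712  0.025     ] ring z.106 [0.61100684 0.04213602 0.106     ] handle .05 [0.41372586 0.18189365 0.05      ]
circle [0.61896468 0.04738211] 0.08475146363842503
bar ends [0.40069834 0.21868274 0.05      ] [0.42665645 0.1453783  0.05      ] 0.07776479742427848 -70.50024506780153
lime ((298.78179931640625, 156.25880432128906), (13.740174293518066, 16.102008819580078), 98.51473999023438) 
ring ((260.53021240234375, 229.0785369873047), (44.85801315307617, 49.74612045288086), 83.35460662841797) handle ((337.69671630859375, 270.3360290527344), (27.271854400634766, 5.24951171875), 50.19443130493164)
lime z.025 [ 0.42371167 -0.23248749  0.025     ] ring z.106 [0.61269285 0.04277228 0.106     ] handle .05 [0.42978576 0.19468584 0.05      ]
circle [0.61228467 0.04095759] 0.07075510002171456
bar ends [0.44379941 0.15758575 0.05      ] [0.41608129 0.2309674  0.05      ] 0.0784420882661778 110.69283166000427
(array([ 0.4229039 , -0.2303409 ,  0.02548533]), np.float64(0.0036385477031342364))
(array([0.61245385, 0.0425865 , 0.1051936 ]), np.float64(0.0005748007421952059))
(array([0.42647633, 0.19088079, 0.03870364]), np.float64(0.002417741986102797))
```

View pics/crop1.png

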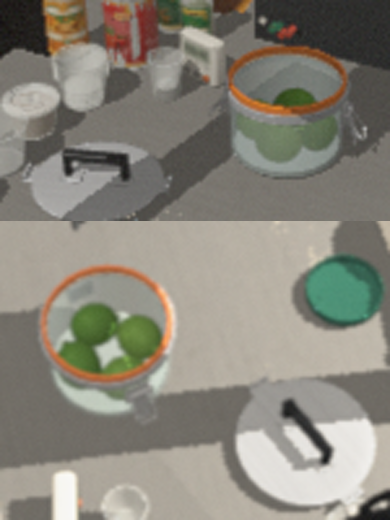

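View pics/w1.png

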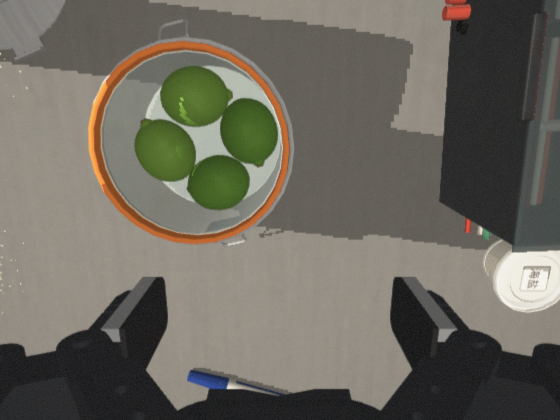

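```bash
cat > ax.py <<'E'
from h import *
W=cam('wrist'); 
m=mask(W,(28,110,20),(75,255,255),(90,40,300,240)); m=cv2.morphologyEx(m,cv2.MORPH_OPEN,np.ones((9,9)))
m=cv2.erode(m,np.ones((9,9)))
n,l,st,ce=cv2.connectedComponentsWithStats(m)
P=np.array([onz(W,*ce[i],.04)[:2] for i in range(1,n) if st[i,4]>200]);print(P,P.mean(0))
r=cv2.findNonZero(mask(W,(3,130,120),(18,255,255),(80,30,300,250))); k=cv2.convexHull(r)
Q=np.array([onz(W,*q[0],.104)[:2] for q in k]);A=np.c_[2*Q,np.ones(len(Q))];s=np.linalg.lstsq(A,(Q**2).sum(1),rcond=None)[0]
print('ring',s[:2],np.sqrt(s[2]+s[:2]@s[:2]))
d=P-s[:2]; print(np.degrees(np.arctan2(d[:,1],d[:,0])),np.linalg.norm(d,axis=1))
E
python3 ax.py; python3 - <<'E'
from h import *
S=cam('scene'); print('mw',onz(S,408,285,0),onz(S,415,275,0))
W=cam('wrist');print('clips', onz(W,173,28,.09),onz(W,234,241,.09))
E
```

```text
[[0.60224553 0.07816958]
 [0.64738606 0.04951701]
 [0.57344685 0.03305645]
 [0.61898682 0.00432904]] [0.61051632 0.04126802]
ring [0.60973088 0.04020606] 0.07074586381256462
[ 101.15406382   13.88886325 -168.85293037  -75.53366512] [0.03869443 0.03878925 0.03698173 0.03705176]
mw [ 4.92786129e-01 -3.87943738e-01 -1.11022302e-16] [ 5.39274291e-01 -3.95151774e-01 -1.11022302e-16]
clips [0.60140595 0.12133499 0.09      ] [ 0.63812107 -0.03391346  0.09      ]
```

{"fn": "send_rows", "kwargs": {
  "moves": "0 0 0 -0.8 -0.9 0 1;0 0 0 -0.8 -0.9 0 1;0 0 0 -0.8 -0.9 0 1;0 0 0 -0.8 -0.9 0 1;0 0 0 -0.8 -0.9 0 1"
}}

```text
time: 1.08
eef_pos: [0.493, -0.1618, 0.2455]
tcp_rot: [0.709, 0.706, -0.0, 0.0]
contact_force: [0.1, 0.7, -0.9]
opening: 1.003
finger_force: 0.0
```

{"fn": "send_rows", "kwargs": {
  "moves": "0 0 0 -0.35 -0.36 0 1;0 0 0 -0.35 -0.36 0 1;0 0 0 -0.35 -0.36 0 1;0 0 0 -0.35 -0.36 0 1"
}}

```text
time: 1.58
eef_pos: [0.4238, -0.2296, 0.2456]
tcp_rot: [0.707, 0.707, 0.0, 0.0]
contact_force: [0.5, -0.2, -0.6]
opening: 1.004
finger_force: 0.0
```

```bash
python3 - <<'E'
from h import *
W=cam('wrist','w2.png'); s=ctrl.get_state();print(s['eef_pos'],s['tcp_rot'],s['qpos'])
k=big(mask(W,(28,90,30),(75,255,255)));e=cv2.fitEllipse(k);print(e, cv2.contourArea(k))
P=np.array([onz(W,*q[0],.025)[:2] for q in k]);c,(a,b),t=cv2.fitEllipse((P*1000).astype(np.float32));print(c,a,b,t,onz(W,*e[0],.025))
E
```

```text
[ 0.42387724 -0.22932621  0.24548121] [7.06687141e-01 7.07526100e-01 2.87527978e-04 1.43277306e-04] [-7.07122428e-01 -1.50923789e-01  2.03769947e+00  5.79850304e-04
  1.25448670e+00 -7.08489174e-01]
((278.443359375, 183.01742553710938), (51.35479736328125, 60.988983154296875), 120.3620376586914) 2452.0
(422.8432922363281, -229.7861328125) 48.88637924194336 57.62958908081055 57.16980743408203 [ 0.42276088 -0.22927232  0.025     ]
```

View pics/w2.png

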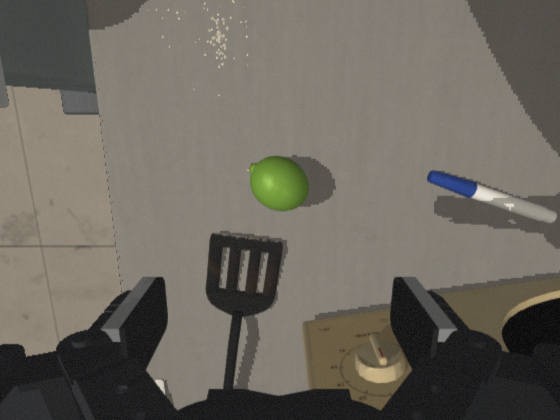

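{"fn": "send_rows", "kwargs": {
  "moves": "0 0 -0.161 0 -0.005 0.6 1;0 0 -0.161 0 -0.005 0.6 1;0 0 -0.161 0 -0.005 0.6 1;0 0 -0.161 0 -0.005 0.6 1;0 0 -0.161 0 -0.005 0.6 1;0 0 -0.161 0 -0.005 0.6 1;0 0 -0.161 0 -0.005 0.6 1;0 0 -0.161 0 -0.005 0.6 1",
  "newtons": 25
}}

```text
time: 2.62
eef_pos: [0.4225, -0.2295, 0.1253]
tcp_rot: [0.276, 0.961, 0.0, 0.0]
contact_force: [0.3, 0.8, 1.1]
opening: 1.002
finger_force: 0.0
```

```bash
python3 - <<'E'
from h import *
W=cam('wrist'); s=ctrl.get_state();print(s['eef_pos'],R.from_quat(s['tcp_rot']).as_matrix())
k=big(mask(W,(28,90,30),(75,255,255)))
P=np.array([onz(W,*q[0],.025)[:2] for q in k]);print(cv2.fitEllipse((P*1000).astype(np.float32)),len(k))
E
```

```text
[ 0.42237859 -0.22957201  0.1253087 ] [[-8.47707712e-01  5.30463602e-01  3.34806042e-05]
 [ 5.30463603e-01  8.47707708e-01  8.52441882e-05]
 [ 1.68371729e-05  9.00223977e-05 -9.99999996e-01]]
((424.14385986328125, -229.9859619140625), (49.116519927978516, 59.64238739013672), 58.952049255371094) 238
```

{"fn": "send_rows", "kwargs": {
  "moves": "0 0 0 -0.006 0.002 0.25 1;0 0 0 -0.006 0.002 0.45 1;0 0 0 -0.006 0.002 0.5 1;0 0 0 -0.006 0.002 0.5 1;0 0 0 -0.006 0.002 0.5 -1;0 0 0 -0.006 0.002 0.5 -1;0 0 0 -0.006 0.002 0.5 -1;0 0 0 -0.006 0.002 0.5 -1;0 0 0 -0.006 0.002 0.5 -1;0 0 0 -0.006 0.002 0.5 -1",
  "newtons": 25
}}

```text
time: 3.92
eef_pos: [0.4244, -0.231, 0.0269]
tcp_rot: [0.276, 0.961, -0.0, 0.001]
contact_force: [0.1, 1.2, 7.0]
opening: 0.564
finger_force: 25.3
```

{"fn": "send_rows", "kwargs": {
  "moves": "0 0 0 0 0 -0.15 -1;0 0 0 0 0 -0.45 -1;0 0 0 0 0 -0.8 -1;0 0 0 0 0 -1 -1;0 0 0 0 0 -1 -1;0 0 0 0 0.2 -1 -1;0 0 0 0 0.45 -1 -1;0 0 0 0 0.7 -1 -1;0 0 0 0 0.8 -1 -1;0 0 0 0 0.8 -1 -1"
}}

```text
time: 5.18
eef_pos: [0.5074, -0.0932, 0.2231]
tcp_rot: [0.275, 0.962, 0.0, -0.002]
contact_force: [0.7, -0.8, 0.2]
opening: 0.565
finger_force: 26.6
```

{"fn": "send_rows", "kwargs": {
  "moves": "0 0 0 -0.05 0.25 0 -1;0 0 0 -0.05 0.5 0 -1;0 0 0 -0.07 0.75 0 -1;0 0 0 -0.07 0.84 0 -1;0 0 0 -0.07 0.84 0 -1;0 0 0 -0.07 0.84 0 -1"
}}

```text
time: 5.92
eef_pos: [0.6083, 0.0389, 0.2248]
tcp_rot: [0.277, 0.961, -0.0, -0.001]
contact_force: [0.4, -0.6, -0.6]
opening: 0.568
finger_force: 26.7
```

```bash
python3 - <<'E'
from h import *
s=ctrl.get_state();print(s)
D=cam('side');W=cam('wrist','w3.png');S=cam('scene','s3.png')
g=[big(mask(S,(28,90,30),(75,255,255),(240,60,360,175))),big(mask(D,(28,90,30),(75,255,255),(200,180,300,250)))]
for k in g: print(cv2.fitEllipse(k))
r=cv2.findNonZero(mask(W,(3,130,120),(18,255,255))); k=cv2.convexHull(r);print(cv2.boundingRect(k))
Q=np.array([onz(W,*q[0],.104)[:2] for q in k]);A=np.c_[2*Q,np.ones(len(Q))];s=np.linalg.lstsq(A,(Q**2).sum(1),rcond=None)[0]
print('ring',s[:2],np.sqrt(s[2]+s[:2]@s[:2]))
E
```

```text
{'time': 5.925, 'qpos': array([-1.02124990e-01,  1.61988856e-01,  1.76216352e+00, -7.64023307e-04,
        1.21884146e+00, -1.11211740e+00]), 'dq': array([-0.0045387 , -0.00785426,  0.00197587,  0.0040761 , -0.00093998,
        0.00472468]), 'joint_efforts': array([ 4.10905089e-01, -3.53837442e+01, -2.91690660e+01,  1.44369691e-02,
       -1.22688361e-03, -2.03371601e-03]), 'eef_pos': array([0.60825573, 0.03892386, 0.22476074]), 'tcp_rot': array([ 2.76615053e-01,  9.60980485e-01, -4.77059147e-04, -6.25913894e-04]), 'contact_force': array([ 0.39380857, -0.56762935, -0.64612887]), 'wrist_torque': array([ 0.01845676, -0.00798979,  0.01236979]), 'finger_force': 26.66137397289276, 'opening': 0.5680877304624807}
((282.4540710449219, 155.57180786132812), (11.080955505371094, 17.599483489990234), 0.610120415687561)
((261.601318359375, 235.71263122558594), (24.783058166503906, 35.80000305175781), 91.65403747558594)
(181, 110, 325, 218)
ring [0.66441527 0.06017965] 0.1206639350513778
```

View pics/w3.png

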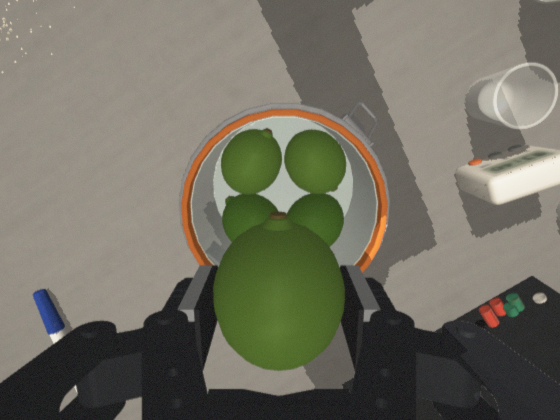

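```bash
python3 - <<'E'
from h import *
W=cam('wrist')
m=mask(W,(3,120,100),(20,255,255),(170,95,400,270))
L=[]
for v in range(115,265,5):
    x=np.flatnonzero(m[v])
    if len(x): L+= [(x[0],v),(x[-1],v)]
for u in range(200,370,5):
    y=np.flatnonzero(m[:,u])
    if len(y): L.append((u,y[0]))
Q=np.array([onz(W,*q,.104)[:2] for q in L])
for _ in range(4):
    A=np.c_[2*Q,np.ones(len(Q))];s=np.linalg.lstsq(A,(Q**2).sum(1),rcond=None)[0]
    r=np.sqrt(s[2]+s[:2]@s[:2]);e=np.abs(np.linalg.norm(Q-s[:2],axis=1)-r); print('ring',s[:2],r,e.std(),len(Q)); Q=Q[e<2*e.std()+.0005]
# fixed limes upper pair
for b in [(215,125,283,195),(283,125,350,195)]:
    k=big(mask(W,(28,90,20),(75,255,255),b));q=cv2.fitEllipse(k);print(q[0],onz(W,*q[0],.037))
E
```

```text
ring [0.61082717 0.04006147] 0.07048326429925994 0.00012889918662994801 94
ring [0.61082717 0.04006147] 0.07048326429925994 0.00012889918662994801 94
ring [0.61082717 0.04006147] 0.07048326429925994 0.00012889918662994801 94
ring [0.61082717 0.04006147] 0.07048326429925994 0.00012889918662994801 94
(250.48191833496094, 161.19873046875) [0.57300076 0.0321105  0.037     ]
(314.4554443359375, 161.48207092285156) [0.60188002 0.0775177  0.037     ]
```

{"fn": "send_rows", "kwargs": {
  "moves": "0 0 0 -0.008 0.014 0 -1;0 0 0 -0.008 0.014 0.2 -1;0 0 0 -0.008 0.014 0.4 -1;0 0 0 -0.008 0.014 0.55 -1;0 0 0 -0.008 0.014 0.65 -1;0 0 0 -0.008 0.014 0.7 -1;0 0 0 -0.008 0.014 0.73 -1;0 0 0 -0.008 0.014 0.74 -1;0 0 0 -0.008 0.014 0.74 -1;0 0 0 -0.008 0.014 0.74 -1"
}}

```text
time: 7.38
eef_pos: [0.6124, 0.0418, 0.0781]
tcp_rot: [0.276, 0.961, 0.0, 0.001]
contact_force: [-0.9, 0.8, -1.6]
opening: 0.568
finger_force: 26.7
```

{"fn": "send_rows", "kwargs": {
  "moves": "0 0 0 0 -0.008 0.01 -1;0 0 0 0 -0.008 0.02 -1;0 0 0 0 -0.008 0.03 -1;0 0 0 0 -0.008 0.035 -1;0 0 0 0 -0.008 0.035 -1;0 0 0 0 -0.008 0.035 -1"
}}

```text
time: 8.12
eef_pos: [0.6115, 0.0405, 0.0706]
tcp_rot: [0.276, 0.961, 0.0, 0.001]
contact_force: [1.0, 0.3, 0.6]
opening: 0.567
finger_force: 26.8
```

{"fn": "send_rows", "kwargs": {
  "moves": "0 0 0 0 0 0.004 -1;0 0 0 0 0 0.004 -1;0 0 0 0 0 0.004 -1"
}}

```text
time: 8.5
eef_pos: [0.6118, 0.0405, 0.0702]
tcp_rot: [0.276, 0.961, 0.0, 0.001]
contact_force: [1.0, 0.7, 4.1]
opening: 0.568
finger_force: 26.9
```

{"fn": "send_rows", "kwargs": {
  "moves": "0 0 0 0 0 0.005 -1;0 0 0 0 0 0.005 -1;0 0 0 0 0 0.005 -1"
}}

```text
time: 8.88
eef_pos: [0.6122, 0.0404, 0.0697]
tcp_rot: [0.276, 0.961, 0.0, 0.001]
contact_force: [2.5, 0.5, 5.3]
opening: 0.565
finger_force: 27.2
```

{"fn": "send_rows", "kwargs": {
  "moves": "0 0 0 0 0 0 0.2;0 0 0 0 0 0 0.3;0 0 0 0 0 0 0.45;0 0 0 0 0 0 0.6;0 0 0 0 0 0 0.6;0 0 0 0 0 -0.05 0.6;0 0 0 0 0 -0.15 0.6;0 0 0 0 0 -0.35 0.6;0 0 0 0 0 -0.6 0.6;0 0 0 0 0 -0.8 0.6;0 0 0 0 0 -0.85 0.6;0 0 0 0 0 -0.85 0.6"
}}

```text
time: 10.38
eef_pos: [0.6112, 0.0405, 0.2396]
tcp_rot: [0.276, 0.961, 0.0, 0.001]
contact_force: [-0.2, -0.5, -0.7]
opening: 0.802
finger_force: 0.0
```

```bash
python3 - <<'E'
from h import *
S=cam('scene');D=cam('side');W=cam('wrist')
f=lambda c,x0,y0,x1,y1:cv2.resize(c['image'][y0:y1,x0:x1,::-1],(380,285),interpolation=cv2.INTER_CUBIC)
cv2.imwrite('pics/c4.png',np.vstack([np.hstack([f(D,200,180,360,300),f(S,175,140,335,260)]),np.hstack([f(W,0,0,560,420),f(D,260,220,400,325)])]))
E
```

```text
(no output)
```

View pics/c4.png

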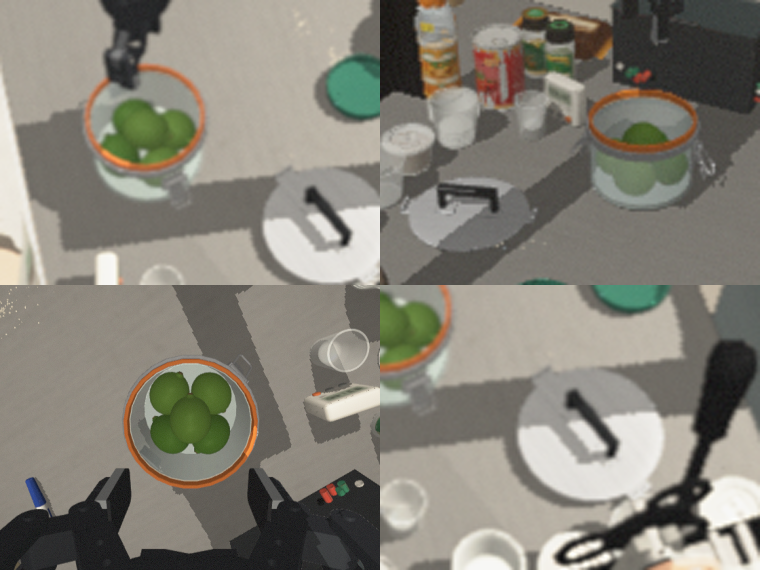

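{"fn": "send_rows", "kwargs": {
  "moves": "0 0 0.05 0.25 0.03 0 1;0 0 0.1056 0.5 0.06 0 1;0 0 0.1056 0.75 0.1 0 1;0 0 0.1056 0.9 0.12 0 1;0 0 0.1056 0.9 0.12 0 1;0 0 0.1056 0.9 0.12 0 1"
}}

```text
time: 11.28
eef_pos: [0.4713, 0.156, 0.2376]
tcp_rot: [0.574, 0.819, -0.001, -0.0]
contact_force: [0.6, 0.2, 0.3]
opening: 1.0
finger_force: 0.0
```

```bash
python3 - <<'E'
from h import *
W=cam('wrist','w5.png'); s=ctrl.get_state();print(s['eef_pos'],R.from_quat(s['tcp_rot']).as_matrix().round(4),s['qpos'])
E
```

```text
[0.47167946 0.15578526 0.23784564] [[-3.412e-01  9.400e-01 -1.000e-03]
 [ 9.400e-01  3.412e-01 -4.000e-04]
 [-1.000e-04 -1.100e-03 -1.000e+00]] [ 1.14593754e-01 -1.06937852e-01  2.01263808e+00 -3.13927897e-04
  1.23691305e+00 -2.33510813e-01]
```

View pics/w5.png

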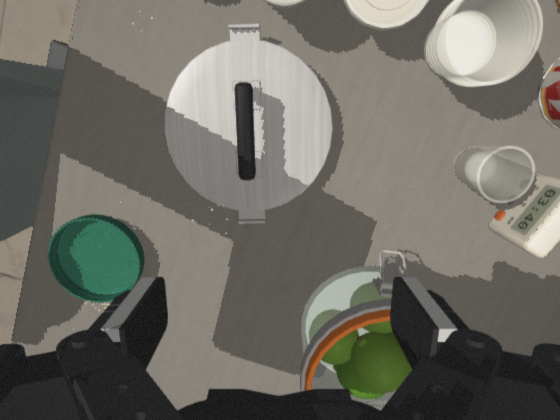

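```bash
cat > lid.py <<'E'
from h import *
import sys
def lid(W,box=(215,60,290,200),dz=0):
    k=big(mask(W,(0,0,0),(180,255,60),box)); r=cv2.minAreaRect(k); b=cv2.boxPoints(r)
    e=sorted([(np.linalg.norm(b[i]-b[(i+1)%4]),i) for i in range(2)])[0][1]
    A=onz(W,*((b[e]+b[(e+1)%4])/2),.054+dz);B=onz(W,*((b[(e+2)%4]+b[(e+3)%4])/2),.054+dz)
    d=A-B; a=np.degrees(np.arctan2(d[1],d[0]))%180
    return r,(A+B)/2,np.linalg.norm(d),a
if __name__=='__main__':
    W=cam('wrist'); print(lid(W))
    A,B=onz(W,244,33,.017),onz(W,251,215,.017);d=A-B
    print('lugs',(A+B)/2,np.linalg.norm(d),np.degrees(np.arctan2(d[1],d[0])))
    print(ctrl.get_state()['eef_pos'])
E
python3 lid.py
```

```text
(((244.55795288085938, 130.47811889648438), (95.39726257324219, 16.55590057373047), 87.75425720214844), array([0.42745599, 0.19277282, 0.054     ]), np.float64(0.0756719826301187), np.float64(110.77035960340338))
lugs [0.42717075 0.19232906 0.017     ] 0.1605097571375872 110.85894535154905
[0.47184483 0.15565953 0.23798795]
```

{"fn": "send_rows", "kwargs": {
  "moves": "0 0 -0.0024 0.25 -0.146 0 1;0 0 -0.0024 0.25 -0.146 0.2 1;0 0 -0.0024 0.25 -0.146 0.4 1;0 0 -0.0024 0.25 -0.146 0.6 1;0 0 -0.0024 0.25 -0.146 0.6 1;0 0 -0.0024 0.25 -0.146 0.6 1"
}}

```text
time: 12.12
eef_pos: [0.4281, 0.1932, 0.1198]
tcp_rot: [0.568, 0.823, 0.001, 0.001]
contact_force: [0.2, 0.2, 0.3]
opening: 0.998
finger_force: 0.0
```

```bash
python3 - <<'E'
from lid import *
W=cam('wrist','w6.png'); s=ctrl.get_state();print(s['eef_pos'],R.from_quat(s['tcp_rot']).as_matrix().round(4))
E
python3 - <<'E'
from lid import *
W=cam('wrist')
for b in [(200,60,350,380),(240,60,320,400)]: print(lid(W,b))
E
```

```text
[0.42853061 0.19344619 0.12053055] [[-3.548e-01  9.349e-01  3.400e-03]
 [ 9.349e-01  3.548e-01  7.000e-04]
 [-6.000e-04  3.400e-03 -1.000e+00]]
(((277.5, 231.5), (139.0, 25.0), 90.0), array([0.42640083, 0.19448612, 0.054     ]), np.float64(0.08033494172218437), np.float64(110.67116599477868))
(((277.5, 231.5), (139.0, 25.0), 90.0), array([0.42640083, 0.19448612, 0.054     ]), np.float64(0.08033494172218437), np.float64(110.67116599477868))
```

{"fn": "send_rows", "kwargs": {
  "moves": "0 0 0 0 -0.007 0.15 1;0 0 0 0 -0.007 0.3 1;0 0 0 0 -0.007 0.375 1;0 0 0 0 -0.007 0.375 1;0 0 0 0 -0.007 0.375 -1;0 0 0 0 -0.007 0.375 -1;0 0 0 0 -0.007 0.375 -1;0 0 0 0 -0.007 0.375 -1;0 0 0 0 -0.007 0.375 -1;0 0 0 0 -0.007 0.375 -1;0 0 0 0 -0.007 0.375 -1;0 0 0 0 -0.007 0.375 -1",
  "newtons": 90
}}

```text
time: 13.72
eef_pos: [0.4262, 0.1931, 0.0443]
tcp_rot: [0.568, 0.823, 0.001, 0.001]
contact_force: [0.1, 0.0, 6.3]
opening: 0.143
finger_force: 88.1
```

{"fn": "send_rows", "kwargs": {
  "moves": "0 0 0 0 0 -0.05 -1;0 0 0 0 0 -0.15 -1;0 0 0 0 0 -0.35 -1;0 0 0 0 0 -0.6 -1;0 0 0 0 0 -0.75 -1;0 0 0 0 0 -0.78 -1;0 0 0 0 0 -0.78 -1;0 0 0 0 0 -0.78 -1"
}}

```text
time: 14.72
eef_pos: [0.4239, 0.1925, 0.197]
tcp_rot: [0.568, 0.823, -0.002, -0.002]
contact_force: [0.2, 0.7, -3.4]
opening: 0.144
finger_force: 88.3
```

```bash
python3 - <<'E'
from lid import *
W=cam('wrist','w7.png'); s=ctrl.get_state();print(s['eef_pos'],R.from_quat(s['tcp_rot']).as_matrix().round(4),s['contact_force'],s['wrist_torque'])
E
```

```text
[0.42411696 0.19259346 0.19716363] [[-3.552e-01  9.348e-01 -4.400e-03]
 [ 9.348e-01  3.552e-01 -9.000e-04]
 [ 7.000e-04 -4.500e-03 -1.000e+00]] [ 0.1459595  -0.0285514  -3.98765328] [ 0.01106739 -0.06082809  0.01821736]
```

View pics/w7.png

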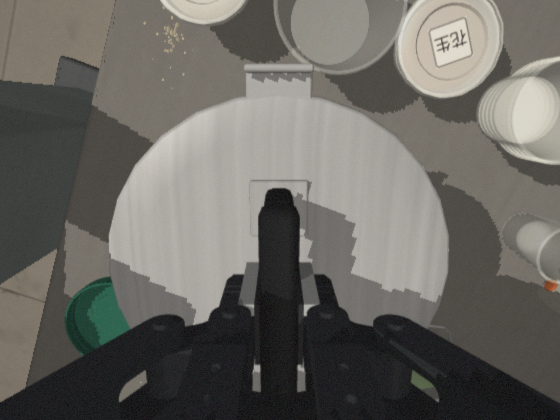

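```bash
python3 - <<'E'
from lid import *
W=cam('wrist'); s=ctrl.get_state();T=R.from_quat(s['tcp_rot']).as_matrix();p=s['eef_pos']
tl=lambda q:(T.T@(q-p)*1000).round(1)
zt=p[2]+.0057-.030
print('lug end',tl(onz(W,279,66,zt)),'bar end',tl(onz(W,278,189,p[2]+.0117)))
hsv=cv2.cvtColor(W['image'],cv2.COLOR_RGB2HSV);e=cv2.Canny(cv2.GaussianBlur(W['image'],(3,3),0),40,100)
Q=[];U=[]
for a in np.radians(list(range(170,265,3))+list(range(277,372,3))):
    for r in np.arange(190,130,-.5):
        u,v=279+r*np.cos(a),240+r*np.sin(a)
        if e[int(v),int(u)]: 
            Q.append(onz(W,int(u),int(v),zt));U.append((int(u),int(v)))
Q=np.array([T.T@(q-p) for q in Q])[:,:2]
best=None
rng=np.random.default_rng(0)
for _ in range(500):
    P=Q[rng.choice(len(Q),3,False)];x=np.linalg.lstsq(np.c_[2*P,np.ones(3)],(P**2).sum(1),rcond=None)[0];r=np.sqrt(max(x[2]+x[:2]@x[:2],0))
    i=np.abs(np.linalg.norm(Q-x[:2],axis=1)-r)<.001
    if best is None or i.sum()>best.sum(): best=i
P=Q[best];x=np.linalg.lstsq(np.c_[2*P,np.ones(len(P))],(P**2).sum(1),rcond=None)[0];print('disc tool',x[:2]*1000,np.sqrt(x[2]+x[:2]@x[:2]),best.sum(),len(Q))
E
```

```text
lug end [84.5 -1.3 24.4] bar end [ 44.3  -1.6 -11.7]
disc tool [-0.0574618  -1.87057665] 0.07460951148772338 146 271
```

{"fn": "send_rows", "kwargs": {
  "moves": "0 0 0 -0.1 0.06 0 -1;0 0 0 -0.25 0.15 0 -1;0 0 0.01 -0.5 0.3 0 -1;0 0 0.0222 -0.7 0.42 0 -1;0 0 0.0222 -0.85 0.52 0 -1;0 0 0.0222 -0.95 0.58 0 -1;0 0 0.0222 -1 0.6 0 -1;0 0 0.0222 -1 0.609 0 -1;0 0 0.0222 -1 0.609 0 -1;0 0 0.0222 -1 0.609 0 -1"
}}

```text
time: 16.08
eef_pos: [0.6097, 0.05, 0.1995]
tcp_rot: [0.623, 0.782, -0.0, -0.0]
contact_force: [0.1, -0.4, -4.1]
opening: 0.142
finger_force: 88.3
```

```bash
python3 - <<'E'
from lid import *
s=ctrl.get_state();T=R.from_quat(s['tcp_rot']).as_matrix();p=s['eef_pos'];print(p,T.round(4),s['contact_force'])
d=T.T@(np.array([.6116,.0418,p[2]])-p);print(d/.2, np.degrees(np.arctan2(T[1,1],T[0,1])))
S=cam('scene');D=cam('side');W=cam('wrist')
f=lambda c,x0,y0,x1,y1:cv2.resize(c['image'][y0:y1,x0:x1,::-1],(400,300),interpolation=cv2.INTER_CUBIC)
cv2.imwrite('pics/c8.png',np.vstack([np.hstack([f(D,180,140,340,260),f(S,205,105,365,225)]),np.hstack([f(W,0,0,560,420),f(S,120,100,400,310)])]))
E
```

```text
[0.60972267 0.04998441 0.19953551] [[-2.228e-01  9.749e-01 -3.000e-04]
 [ 9.749e-01  2.228e-01  2.000e-04]
 [ 3.000e-04 -3.000e-04 -1.000e+00]] [ 0.1405386  -0.40170114 -4.05977638]
[-4.19848099e-02  3.53351233e-05 -1.07100355e-05] 12.87074668491605
```

View pics/c8.png

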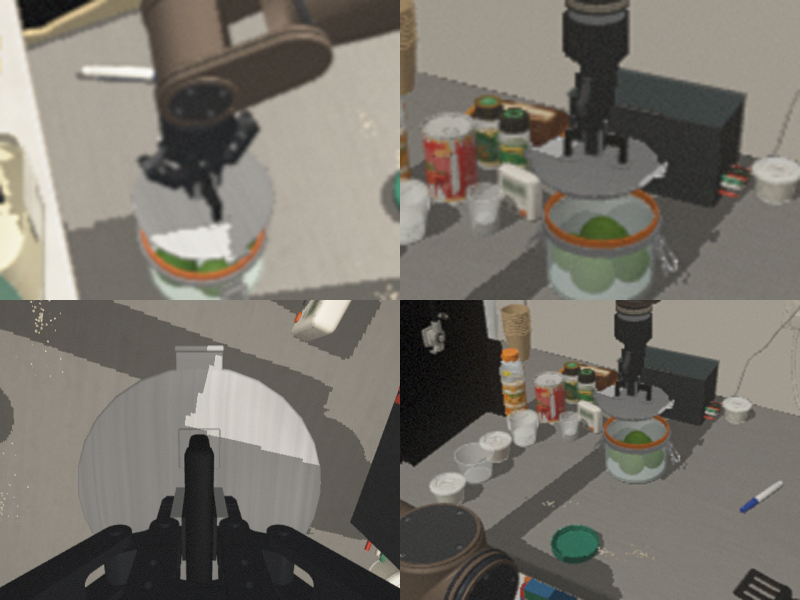

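{"fn": "send_rows", "kwargs": {
  "moves": "0 0 0 -0.02 0 0 -1;0 0 0 -0.042 0 0.05 -1;0 0 0 -0.042 0 0.12 -1;0 0 0 -0.042 0 0.18 -1;0 0 0 -0.042 0 0.2 -1;0 0 0 -0.042 0 0.2 -1;0 0 0 -0.042 0 0.2 -1"
}}

```text
time: 17.1
eef_pos: [0.6126, 0.041, 0.1601]
tcp_rot: [0.624, 0.782, 0.0, 0.0]
contact_force: [0.5, 0.2, -3.6]
opening: 0.144
finger_force: 88.2
```

```bash
python3 - <<'E'
from lid import *
s=ctrl.get_state();T=R.from_quat(s['tcp_rot']).as_matrix();p=s['eef_pos'];print(p,s['contact_force'])
d=T.T@(np.array([.6116,.0418,p[2]])-p);print(d/.2)
# visible ring arc in scene & side; points on the outer lower edge -> circle w/ fixed radius .0705 at z=.106-.009 (outer foot) 
from scipy.optimize import least_squares
S=cam('scene');D=cam('side')
for n,c,b in [('S',S,(255,165,320,235)),('D',D,(225,200,300,265))]:
    m=mask(c,(3,110,110),(18,255,255),b); ys,xs=np.nonzero(m); print(n,len(xs),xs.min(),xs.max(),ys.min(),ys.max())
    Q=np.array([onz(c,u,np.flatnonzero(m[:,u])[-1],.099)[:2] for u in range(xs.min()+3,xs.max()-2) if m[:,u].any()])
    r=least_squares(lambda x:np.linalg.norm(Q-x,axis=1)-.0705,[.61,.04],loss='soft_l1',f_scale=.001);print(r.x,np.abs(r.fun).mean())
E
```

```text
[0.61262606 0.04104854 0.16012775] [ 0.53596748  0.16626356 -3.59056693]
[ 4.80223557e-03 -4.16841606e-03 -6.31299892e-06]
S 156 263 308 188 203
[0.60826442 0.03988736] 0.0010495243142385937
D 89 242 283 237 251
[0.61279145 0.03714092] 0.0006524343934546631
```

{"fn": "send_rows", "kwargs": {
  "moves": "0 0 0 0.004 -0.004 0.02 -1;0 0 0 0.004 -0.004 0.04 -1;0 0 0 0.004 -0.004 0.06 -1;0 0 0 0.004 -0.004 0.075 -1;0 0 0 0.004 -0.004 0.075 -1"
}}

```text
time: 17.82
eef_pos: [0.611, 0.0416, 0.144]
tcp_rot: [0.624, 0.782, -0.0, -0.0]
contact_force: [0.1, 0.1, -4.0]
opening: 0.145
finger_force: 88.2
```

{"fn": "send_rows", "kwargs": {
  "moves": "0 0 0 0 0 0.01 -1;0 0 0 0 0 0.02 -1;0 0 0 0 0 0.02 -1"
}}

```text
time: 18.2
eef_pos: [0.6111, 0.0416, 0.1403]
tcp_rot: [0.624, 0.782, -0.0, -0.0]
contact_force: [-0.3, 0.1, -2.9]
opening: 0.146
finger_force: 88.2
```

{"fn": "send_rows", "kwargs": {
  "moves": "0 0 0 0 0 0.01 -1;0 0 0 0 0 0.01 -1;0 0 0 0 0 0.01 -1"
}}

```text
time: 18.58
eef_pos: [0.6112, 0.0416, 0.1385]
tcp_rot: [0.624, 0.782, 0.0, -0.0]
contact_force: [0.8, 0.5, -4.5]
opening: 0.142
finger_force: 88.2
```

{"fn": "send_rows", "kwargs": {
  "moves": "0 0 0 0 0 0.01 -1;0 0 0 0 0 0.01 -1;0 0 0 0 0 0.01 -1"
}}

```text
time: 18.95
eef_pos: [0.6112, 0.0416, 0.1365]
tcp_rot: [0.624, 0.782, -0.0, -0.0]
contact_force: [0.2, -1.1, -2.9]
opening: 0.141
finger_force: 88.3
```

{"fn": "send_rows", "kwargs": {
  "moves": "0 0 0 0 0 0.01 -1;0 0 0 0 0 0.01 -1;0 0 0 0 0 0.01 -1"
}}

```text
time: 19.32
eef_pos: [0.6114, 0.0416, 0.135]
tcp_rot: [0.624, 0.782, 0.0, 0.0]
contact_force: [-0.9, 1.0, -0.7]
opening: 0.145
finger_force: 88.7
```

{"fn": "send_rows", "kwargs": {
  "moves": "0 0 0 0 0 0.005 -1;0 0 0 0 0 0.01 -1;0 0 0 0 0 0.01 -1;0 0 0 0 0 0.01 -1"
}}

```text
time: 19.82
eef_pos: [0.6114, 0.0416, 0.1331]
tcp_rot: [0.624, 0.782, 0.0, 0.0]
contact_force: [-1.9, -0.1, 3.9]
opening: 0.143
finger_force: 89.3
```

{"fn": "send_rows", "kwargs": {
  "moves": "0 0 0 0 0 0.005 -1;0 0 0 0 0 0.01 -1;0 0 0 0 0 0.01 -1;0 0 0 0 0 0.01 -1"
}}

```text
time: 20.32
eef_pos: [0.6115, 0.0416, 0.1316]
tcp_rot: [0.624, 0.782, 0.0, 0.0]
contact_force: [-4.1, 0.1, 6.7]
opening: 0.148
finger_force: 89.7
```

{"fn": "send_rows", "kwargs": {
  "moves": "0 0 0 0 -0.003 0.004 -1;0 0 0 0 -0.004 0.007 -1;0 0 0 0 -0.004 0.007 -1;0 0 0 0 -0.004 0.007 -1;0 0 0 0 -0.004 0.007 -1"
}}

```text
time: 20.95
eef_pos: [0.6115, 0.0416, 0.131]
tcp_rot: [0.624, 0.782, 0.001, 0.001]
contact_force: [-3.0, 0.4, 8.5]
opening: 0.141
finger_force: 89.9
```

```bash
python3 - <<'E'
from lid import *
import time
for i in range(4):
    cam('side'); s=ctrl.get_state();print(s['eef_pos'].round(4),s['contact_force'].round(1),s['wrist_torque'].round(2))
E
```

```text
[0.6115 0.0416 0.131 ] [-2.9  0.7  7.4] [0.14 0.58 0.02]
[0.6115 0.0416 0.131 ] [-3.6  0.6  9.3] [ 0.16  0.57 -0.02]
[0.6114 0.0416 0.1309] [-2.9  0.7  8.5] [0.12 0.58 0.01]
[0.6115 0.0416 0.1309] [-3.7  0.3  8.8] [ 0.13  0.53 -0.02]
```

{"fn": "send_rows", "kwargs": {
  "moves": "0 0 0 0 -0.002 0.003 -1;0 0 0 0 -0.002 0.003 -1;0 0 0 0 -0.002 0.003 -1;0 0 0 0 -0.002 0.003 -1;0 0 0 0 -0.002 0.003 -1;0 0 0 0 -0.002 0.003 -1;0 0 0 0 -0.002 0.003 -1;0 0 0 0 -0.002 0.003 -1"
}}

```text
time: 22.15
eef_pos: [0.6114, 0.0416, 0.1307]
tcp_rot: [0.624, 0.782, 0.001, 0.001]
contact_force: [-2.5, 1.3, 8.7]
opening: 0.141
finger_force: 90.0
```

```bash
python3 - <<'E'
from lid import *
F=[]
for i in range(8):
    cam('wrist'); s=ctrl.get_state();F.append(np.r_[s['eef_pos'],s['contact_force'],s['wrist_torque']])
print(np.mean(F,0).round(4)); T=R.from_quat(s['tcp_rot']).as_matrix();print(T[:,2].round(4),np.degrees(np.arctan2(T[1,1],T[0,1])))
E
```

```text
[ 6.1140e-01  4.1600e-02  1.3070e-01 -3.1541e+00  1.2298e+00  9.0069e+00
  1.8210e-01  5.0120e-01  4.5000e-03]
[ 3.7e-03  3.0e-04 -1.0e+00] 12.815311137308958
```

```bash
python3 -c "
from plant import ctrl
print(ctrl.sign_off())"
```

```text
the job is handed in; nothing more can be done
None
```

The lime lies in the nest on the other limes, and the lid is on the canister with its lugs turned to line up with the clips. I handed in while still pressing and holding the lid with about 12.7 N in all (seal squeezed about 5.6 mm), but I did not check the lugs over the clips by eye after the lid went down.

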